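Button press: latch the die slide under the ram and close the button

ROBOT

A 6-joint arm with a two-finger parallel gripper is mounted at the origin on the work surface. World frame = base frame: x ahead of the robot, y to its left, z up, the work surface at z = 0. Lengths are in m, angles in rad, forces in N, time in s.
With the tool pointing down it reaches from about 0.4 to 0.825 m from the base axis. Payload 7 kg.
Tool frame: the origin (TCP) lies between the finger pads; the fingertips stand r.tip_extent ahead of it and the grasp point (between the pads) is the TCP (r.tip_extent is the distance from the TCP to the fingertips, in m); y points along the fingers, x is the direction in which the jaws open and shut, and the axes are right-handed (so a half turn about y gives the same grasp; the last joint's range is limited). The gripper opens to 85 mm and grips with 20 to 120 N. Pads are 22 mm wide; open, the fingers measure 114 mm over their backs; the gripper's body (76 mm by 85 mm) begins 54 mm behind the grasp point. The pads swing forward as they close: fully open they stand 13 mm farther back than shut.
Start: joints at [1.616, 0.359, 0.012, 0, -1.224, -0.288], TCP at [0.162, 0.655, 0.25] pointing down, gripper open.
Joint ranges: [-3.07, 3.07], [-1.43, 2.12], [-1.02, 1.25], [-3.03, 1.67], [-3.05, -0], [-3.03, 3.03]. Speed limits (rad/s): [2.39, 2.39, 3.01, 3.14, 3.14, 3.14].

INTERFACE

Orientations are given as a 3x3 rotation matrix whose columns are the frame's x, y, z axes.
In Python, from rig import r gives the robot as it stands.
- The arm moves only by the tool arm_command, never from a script. Its arguments are lists of equal length, an entry for each row: "xyz": the shift along the tool's x, y, z in m, a list of three; "roll": the turn about the tool's y in rad. A call has 1 to 20 rows; each row is the pose to reach, as a shift and turn from the pose commanded when the call began, along the tool's axes at that moment; what a row does not reach only later rows make up. A row lasts 1/12 s, in which the tool goes at most 41.7 mm and 7.16 degrees, less where a joint would pass 70% of its speed; a pose out of reach is approached as far as the arm can. A call with a gripper value outside its range is refused whole. "fingers" is the closure, from -1 (fully open) to 1 (shut), set as the call begins (left out, the last holds). The fingers move at their own pace and stop on an object; "squeeze" is the grip in N (left out, the last holds). Time passes only in rows, so rows that repeat a pose let the fingers close. It gives the time, the measured TCP pose, the force and the opening at its end, in the units of the state.
- r.get_state(): the state, without advancing time (a new reading comes with each control period).
- r.camera(name): name is "scene" or "top"; returns the picture (480x640x3 uint8, red, green, blue); there is no depth.
- r.camera_info(name): a dict with "fx", "fy", "cx", "cy" (pixels), "k1" (the pictures are not rectified: a ray, as slopes to the right and down, at radius r is drawn at 1 + k1 r^2 times it, then the intrinsics apply), "xyz" and "rotation" of the camera in the world. Camera axes: x right, y down, z forward; pixel columns grow to the right and rows downward; lengths in m; the calibration is good to about 2 mm. A picture is of the moment at which its call begins. camera_info takes no time and is no camera call.
- r.sign_off(): hands the job in, once; it reports no verdict.
Trained networks look in the newest picture that a camera, given by its name, has taken for a name from the list of things; names that differ only in an ending like _2 or _b are one class to them, and where a whole thing is asked for, a point or a joint stands for the part that bears it (a point fixed in the world has none). Each returns a list of dicts, best first, with "score" (0 to 1); they miss things now and then, are a little off and sometimes report something else, mostly with a low value. They report only what shows in the picture. A call takes as long as a camera call.
- r.look_for(thing, camera): "extent" ([left, top, right, bottom] as shares, 0 to 1, of the picture: columns of its width, rows of its height, round what is visible of it).
- r.trace(thing, camera): "region" (480x640 bool, what is visible of it) and "extent" ([left, top, right, bottom] as shares, 0 to 1, of the picture: columns of its width, rows of its height, round what is visible of it).
The state is a dict: "clock": time; "q": joint angles; "dq": joint speeds; "joint_torque": joint torques, N m; "ee_pos": TCP position; "eef_rot": TCP orientation; "force": force on the tool from outside, world axes, zero at the start; "torque": the same for the moment, N m; "grip_width": finger opening in m.
Only numpy, scipy, OpenCV 4.12 (cv2) and the standard library are available. Lean on these libraries where they do the work, as an engineer would, in place of code of your own. Each camera call takes 0.05 s, during which the arm holds its last target.

TASK

The covered-button press stands with its die slide out in the loading position and a brown button blank lying in the brass die. With the fingertips push the slide's red end plate in against its spring, on its outer face and without gripping it, until the slide has gone past the stop pin, then let go so that it comes back and latches on the pin with the die under the ram. Only then press the black hand lever fully down with the fingertips to close the button and let it come back up; leave the stop pin's knob alone, pick nothing up, keep the blank in its die and do not disturb the other things on the bench.

Things in the scene. Friction and masses are not known exactly. Their poses are not given: they have to be found in the camera images.
- press: grey-green hand press for covered buttons, bolted down: base 180 x 260 x 22 mm. Origin on the bench under the ram axis; +x goes from the operator's side back to the column, +y is the slide's way in, z up. Head and column: x -32 to 110 mm, y -40 to 32 mm, up to z 225 mm (the head from z 135 mm). The stop pin's bridge stands at y 85 mm, 78 mm high.
- die_slide (a joint): travel of the steel slide along the press's +y, m: 0 = sprung out (as found), 0.055 = latched on the stop pin, die under the ram; 0.075 = end stop. Spring 4 N at 0, 8 N at 0.055, 10 N at 0.075; damped 35 N s/m. A ramp on it lifts the pin (1 to 2 N more), which drops behind a step just past 0.055: let go sooner, it springs out; let go beyond 0.060, it comes back to 0.055 and stays.
- stop_pin (a joint): height in m by which the spring-loaded stop pin is lifted: 0 = down, about 0.0065 on the crest of the slide's ramp, 0 again when it has dropped behind the step.
- push_face (a point): centre of the outer face of the slide's red end plate, 45 mm above the bench; moves with the slide. The face is upright, square to the press's y axis, looks along its -y; the plate reaches in press x from -63 to +41 mm of this point, from 12 to 74 mm above the bench, and is 11 mm thick. It is pushed along the press's +y.
- die_nest (a point): centre of the floor of the brass die on the slide, 38 mm above the bench, a round nest of 31 mm inner diameter and 7 mm depth. At slide value 0 it lies 55 mm along the press's -y from the ram axis.
- button_mid (a point): centre (half-way up) of the loose brown leather-covered button blank, 28 mm across and 10 mm high, 15 g, lying in the brass die; it stands 3 mm above the die's rim.
- pin_knob (a point): top of the black round knob of the stop pin, 22 mm across, about 105 mm above the bench. Not to be touched.
- press_lever (a joint): angle of the hand lever, rad: 0 = up (as found, held by its spring), 0.90 = fully down at its stop. It turns about a level axis along the press's y at press x 10 mm, z 185 mm, and points to the press's -x, 25 degrees above level at 0, 26 below at 0.90. It lowers the ram by 23 mm. Pressed at lever_press it needs 4 to 10 N; it comes back up by itself.
- lever_press (a point): point on top of the black round grip of the hand lever (28 mm thick, about 110 mm long, along the lever), 155 mm from the pivot, 53 mm to the press's +y from the ram axis; moves with the lever: about 264 mm above the bench when up, 129 mm when fully down. Pressed down from above.
- thread_spool: olive spool of sewing thread standing upright, 52 mm across, 100 mm high, white tip; origin at the centre of its foot. Bystander
- button_tray: open aluminium tray 100 x 75 x 28 mm with finished buttons; origin at the centre of its underside. Bystander
- brush_cup: empty clear plastic cup with a red brush stick in it, 74 mm across the rim, 95 mm high (stick to 145 mm); origin at the centre of its foot. Bystander
- shears: steel shears with black handles lying flat, 230 mm long, 14 mm high; origin at the pivot, blades along its +x. Bystander
- utility_knife: grey-green utility knife lying flat, 200 mm long, 26 mm wide, 17 mm high; origin at mid handle, underside. Bystander
- blade_box: yellow plastic blade box 85 x 34 x 20 mm; origin at the centre of its underside. Bystander
- mallet: pale beech mallet lying on its side, 250 mm long, block head 75 x 115 x 60 mm, handle along its -x; origin under the centre of the head. Bystander

How it is judged:
On the way, in this order (a step that is already met when the one before it is completed fails the run):
1. the slide is pushed in past the stop pin (beyond 0.058) (value of joint die_slide above 0.058 m).
2. the slide is let go, has come back onto the stop pin and is latched (0.052 to 0.0575, pin down) (value of joint die_slide between 0.052 and 0.0575 m and value of joint stop_pin below 0.002 m and contact force between the fingers and die_slide below 0.3 N), for 0.2 s.
3. the hand lever is pressed fully down (beyond 0.80 rad) with the slide latched (value of joint die_slide between 0.052 and 0.0575 m and value of joint stop_pin below 0.002 m and value of joint press_lever above 0.8 rad), for 0.05 s.
At the end, for the whole second after the job is handed in: the slide rests latched on the stop pin (0.052 to 0.0575 m, pin lifted less than 2 mm), the blank lies in the die (centre within 9 mm of the nest's floor centre, and within 6 mm of the ram axis), and the hand lever is back up (below 0.08 rad) (value of joint die_slide between 0.052 and 0.0575 m and value of joint stop_pin below 0.002 m and velocity of joint die_slide between -0.005 and 0.005 m/s and value of joint press_lever below 0.08 rad and distance between button_mid and die_nest below 0.009 m and horizontal distance between button_mid and press below 0.006 m); the robot touches nothing.
It fails at once if the hand lever is pressed (beyond 0.15 rad) while the slide is not latched on the stop pin (value of joint press_lever above 0.15 rad and not (value of joint die_slide between 0.052 and 0.0575 m and value of joint stop_pin below 0.002 m)).
It fails at once if the fingers touch the stop pin's knob (contact force between the fingers and stop_pin above 0.5 N).
It fails at once if the end plate is gripped or hooked from behind (contact force between the fingers and die_slide_c4 above 1 N).
It fails at once if the blank leaves its die (distance between button_mid and die_nest above 0.012 m).
It fails at once if another thing on the bench is moved more than 20 mm (distance of any of thread_spool, button_tray, brush_cup, shears, utility_knife, blade_box, mallet from where it was at the start of the episode above 0.02 m).
It also fails if it takes over 51 s, if anything falls off the work surface, if the arm or the gripper's body presses on something with over 40 N, if the wrist force passes 120 N, or if a joint passes its speed limit or range.

## Working session

There is one attempt and no reset: what is moved stays moved. The work goes in short steps, Python scripts to look and compute and a tool call to move; the robot and the scene stay as the last step left them, time stands still between calls to the robot, and variables do not carry over. Pictures are saved under pics/ and viewed, and the job is handed in when it is done.

Besides the shell and the picture viewer there is one more tool, called after "Request:" as a command line: name --pt "numbers of a row" for each row, then --argument value for the rest. arm_command: Moves the arm, as the interface text tells. Its arguments: {"type":"object","properties":{"xyz":{"type":"array"},"roll":{"type":"array"},"fingers":{"type":"number"},"squeeze":{"type":"number"}},"required":["xyz","roll"]}

```bash
mkdir -p pics; ls
python3 - <<'E'
from rig import r
import cv2,numpy as np
print(r.get_state(), r.tip_extent)
for n in("scene","top"):
    cv2.imwrite(f"pics/{n}0.png",r.camera(n)[:,:,::-1]); print(n,r.camera_info(n))
    for t in ["press","die_slide","push_face","die_nest","button_mid","pin_knob","lever_press","press_lever","mallet","brush_cup","thread_spool"]:
        print(t,[(np.round(np.array(d['extent'])*[640,480,640,480]).tolist(),round(d['score'],2)) for d in r.look_for(t,n)[:2]])
E
```

```text
pics
{'clock': 0.0, 'q': array([ 1.61612076e+00,  3.59404655e-01,  1.10513814e-02, -3.32071807e-04,
       -1.22405286e+00, -2.88106888e-01]), 'dq': array([-6.93541628e-04,  7.89640417e-04, -2.26801811e-03, -8.50014638e-05,
       -2.84507964e-04,  9.27437265e-04]), 'joint_torque': array([-1.14410501e-03, -5.83317053e+01,  2.93408364e+01,  6.93652555e+00,
       -5.93904857e-03,  1.05037080e-05]), 'ee_pos': array([0.1621887 , 0.65477626, 0.24935214]), 'eef_rot': array([[-2.40513990e-01, -2.39049834e-04,  9.70645643e-01],
       [-9.70644300e-01, -1.62228557e-03, -2.40514057e-01],
       [ 1.63215927e-03, -9.99998656e-01,  1.58150017e-04]]), 'force': array([-0.06550226,  0.1281504 , -0.09669012]), 'torque': array([-0.05624465, -0.07540465, -0.02590306]), 'grip_width': 0.0851423800452597} 0.019
scene {'fx': 453.7335872637434, 'fy': 453.7335872637434, 'cx': 318.04168572283277, 'cy': 241.70121103313375, 'k1': -0.10912250977294248, 'xyz': array([1.1476131 , 0.10975505, 1.01281522]), 'rotation': array([[-0.20403358,  0.78875902, -0.57985301],
       [ 0.97894703,  0.16786517, -0.11612063],
[... 1084 characters left out ...]
7.0, 286.0], 0.77), ([472.0, 174.0, 505.0, 209.0], 0.55)]
die_slide [([270.0, 204.0, 378.0, 244.0], 0.9)]
push_face [([268.0, 203.0, 377.0, 244.0], 0.87)]
die_nest [([269.0, 203.0, 377.0, 247.0], 0.86), ([464.0, 214.0, 501.0, 286.0], 0.29)]
button_mid [([311.0, 218.0, 322.0, 227.0], 0.53)]
pin_knob [([257.0, 217.0, 263.0, 227.0], 0.43)]
lever_press [([257.0, 200.0, 272.0, 288.0], 0.95)]
press_lever [([257.0, 201.0, 272.0, 288.0], 0.71), ([505.0, 208.0, 524.0, 239.0], 0.56)]
mallet [([124.0, 203.0, 178.0, 299.0], 0.76)]
brush_cup [([468.0, 173.0, 510.0, 208.0], 0.9), ([504.0, 207.0, 524.0, 240.0], 0.74)]
thread_spool [([329.0, 261.0, 344.0, 282.0], 0.65), ([124.0, 202.0, 179.0, 300.0], 0.51)]
```

View pics/scene0.png

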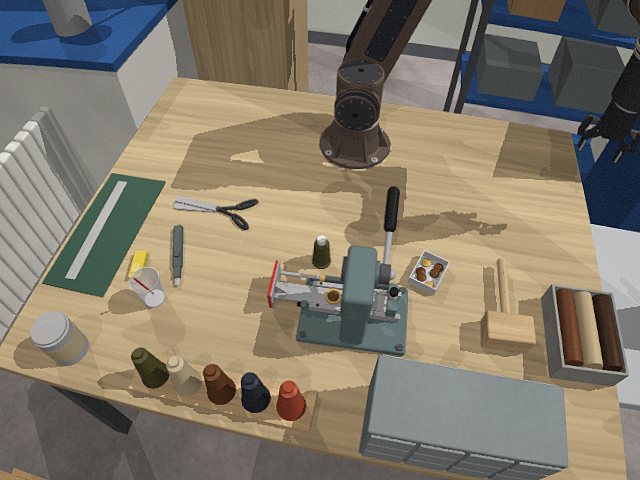

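View pics/top0.png

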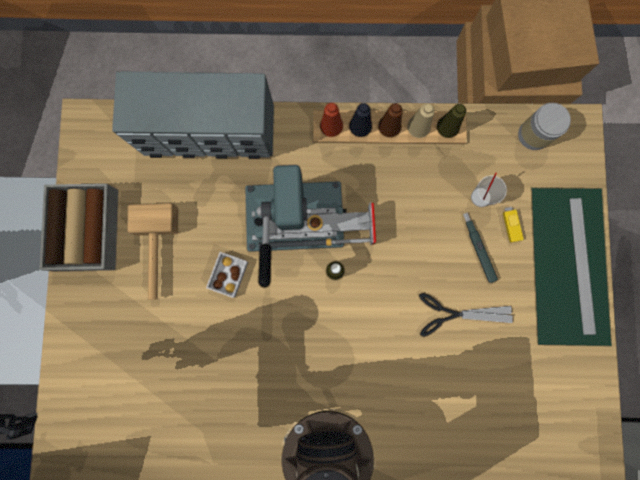

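Run:
```python
import cv2
a=cv2.imread("pics/scene0.png")[170:370,240:440]; b=cv2.imread("pics/top0.png")[150:310,230:410]
cv2.imwrite("pics/sc.png",cv2.resize(a,None,fx=3,fy=3,interpolation=2)); cv2.imwrite("pics/tc.png",cv2.resize(b,None,fx=3.7,fy=3.7,interpolation=2))
```

```text
(no output)
```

View pics/sc.png

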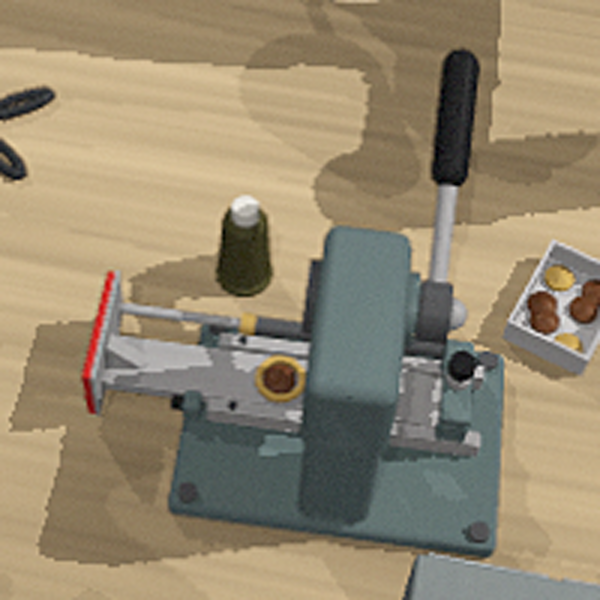

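View pics/tc.png

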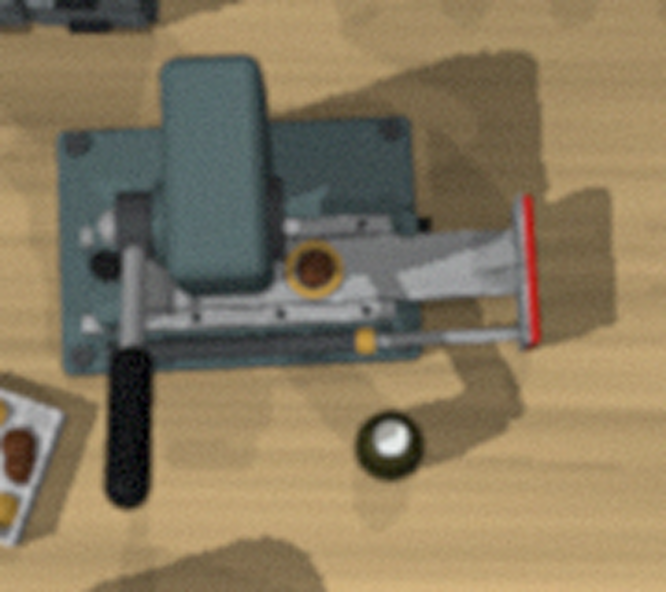

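The top view shows the red end plate at about (374,203)–(376,243) and the blank at (315,222). The knob is at (259,222) and the lever grip runs (265,245)–(264,285). The spool stands near (336,270), on the robot's side of the slide. I'll fit the press pose from these points in both views.

```bash
cat > h.py <<'E'
import numpy as np
from rig import r
def proj(n,P):
    c=r.camera_info(n); p=(np.atleast_2d(P)-c['xyz'])@c['rotation']
    s=p[:,:2]/p[:,2:]; s=s*(1+c['k1']*(s**2).sum(1,keepdims=True))
    return s*[c['fx'],c['fy']]+[c['cx'],c['cy']]
def ray(n,uv,z):
    c=r.camera_info(n); d=(np.array(uv,float)-[c['cx'],c['cy']])/[c['fx'],c['fy']]; s=d.copy()
    for _ in range(20): s=d/(1+c['k1']*(s@s))
    w=c['rotation']@np.array([s[0],s[1],1]); return c['xyz']+w*(z-c['xyz'][2])/w[2]
E
cat > fit.py <<'E'
from h import *
from scipy.optimize import least_squares
T=lambda u,v:(230+u/3.7,150+v/3.7)
S=lambda u,v:(240+u/3,170+v/3)
c25,s25=np.cos(np.radians(25)),np.sin(np.radians(25))
# params x,y,yaw,pfx,pfy,bx,by,kx
def obs(p):
    x,y,a,pfx,pfy,bx,by,kx=p
    return [("top",(0,-.055,.048),T(316,266)),("scene",(0,-.055,.048),S(280,376)),
    ("top",(pfx+.041,pfy,.074),T(530,196)),("top",(pfx-.063,pfy,.074),T(539,345)),
    ("scene",(pfx-.063,pfy,.074),S(110,272)),("scene",(pfx+.041,pfy,.012),S(90,412)),
    ("top",(kx,.085,.105),T(107,265)),("scene",(kx,.085,.105),S(462,364)),
    ("top",(bx-.09,by+.13,.022),T(68,374)),("top",(bx+.09,by+.13,.022),T(60,132)),("top",(bx+.09,by-.13,.022),T(411,118)),("top",(bx-.09,by-.13,.022),T(421,360)),
    ("scene",(bx+.09,by-.13,.022),S(171,510)),("scene",(bx+.09,by+.13,.022),S(493,550)),
    ("top",(-.155*c25+.01,.053,.185+.155*s25+.0),T(128,425)),
    ]
def res(p):
    a=p[2]; R=np.array([[np.cos(a),-np.sin(a),0],[np.sin(a),np.cos(a),0],[0,0,1]])
    return np.concatenate([proj(n,R@np.array(P)+[p[0],p[1],0])[0]-uv for n,P,uv in obs(p)])
if __name__=="__main__":
    s=least_squares(res,[.43,.08,0,0,-.16,0,0,0],loss='soft_l1')
    print(np.round(s.x,4)); print(np.round(s.fun.reshape(-1,2),1))
    x,y,a=s.x[:3]
    W=lambda P:(np.array([x,y])+np.array([[np.cos(a),-np.sin(a)],[np.sin(a),np.cos(a)]])@np.array(P)).round(4)
    print("pushface",W(s.x[3:5]),"lever",W((.01-.155*c25,.053)),"knob",W((s.x[7],.085)))
    print("spool tip",ray("top",T(392,436),.1),ray("scene",S(245,208),.1), "tray",ray("top",(228,274),.028))
E
python3 fit.py
```

```text
[ 6.02e-01  9.42e-02  4.85e-02 -4.50e-03 -2.07e-01  1.85e-02  4.00e-04
 -4.70e-03]
[[-0.3 -1.8]
 [-0.4  0. ]
 [ 0.  -0.7]
 [-0.4 -0.9]
 [ 0.1 -2.3]
 [-0.2 -0.7]
 [-0.5 -1.3]
 [-0.1 -1.6]
 [-2.  -0.2]
 [-1.1 -1.2]
 [ 0.5 -1. ]
 [ 0.6 -0.1]
 [-2.1 -4. ]
 [ 0.8 -1.3]
 [ 0.1  1.3]]
pushface [ 0.6075 -0.1127] lever [0.4691 0.1409] knob [0.5932 0.1789]
spool tip [ 0.47683494 -0.01583622  0.1       ] [ 0.48215436 -0.014309    0.1       ] tray [0.46239067 0.2660186  0.028     ]
```

Request:
arm_command --pt "0 -0.04 0" --pt "0 -0.08 0" --pt "0 -0.12 0" --pt "0 -0.14 0" --pt "0.682 -0.14 0.631" --pt "0.682 -0.14 0.631" --pt "0.682 -0.14 0.631" --pt "0.682 -0.14 0.631" --pt "0.682 -0.14 0.631" --pt "0.682 -0.14 0.631" --pt "0.682 -0.14 0.631" --pt "0.682 -0.14 0.631" --pt "0.682 -0.14 0.631" --pt "0.682 -0.14 0.631" --pt "0.682 -0.14 0.631" --pt "0.682 -0.14 0.631" --pt "0.682 -0.14 0.631" --pt "0.682 -0.14 0.631" --pt "0.682 -0.14 0.631" --pt "0.682 -0.14 0.631" --roll '[0,0,0,0,1.28,1.28,1.28,1.28,1.28,1.28,1.28,1.28,1.28,1.28,1.28,1.28,1.28,1.28,1.28,1.28]' --fingers 1 --squeeze 50

```text
clock: 2.87
ee_pos: [0.4845, 0.0692, 0.3909]
eef_rot: [[-0.999, 0.001, 0.048], [-0.048, 0.001, -0.999], [-0.001, -1.0, -0.001]]
force: [1.3, 0.9, 0.8]
grip_width: 0.0001
```

Request:
arm_command --pt "-0.114 0 0.234" --pt "-0.114 0 0.234" --pt "-0.114 0 0.234" --pt "-0.114 0 0.234" --pt "-0.114 0 0.234" --pt "-0.114 0 0.234" --pt "-0.114 0 0.234" --pt "-0.114 0 0.234" --pt "-0.114 0 0.234" --pt "-0.114 0 0.234" --pt "-0.114 0 0.234" --roll '[0,0,0,0,0,0,0,0,0,0,0]'

```text
clock: 3.78
ee_pos: [0.6089, -0.156, 0.3909]
eef_rot: [[-0.999, 0.001, 0.049], [-0.049, 0.0, -0.999], [-0.001, -1.0, -0.0]]
force: [0.1, -0.1, 0.0]
grip_width: -0.0002
```

Request:
arm_command --pt "0 0.04 0.005" --pt "0 0.08 0.005" --pt "0 0.12 0.005" --pt "0 0.16 0.005" --pt "0 0.2 0.005" --pt "0 0.24 0.005" --pt "0 0.27 0.005" --pt "0 0.29 0.005" --pt "0 0.31 0.005" --pt "0 0.325 0.005" --pt "0 0.336 0.005" --pt "0 0.336 0.005" --roll '[0,0,0,0,0,0,0,0,0,0,0,0]'

```text
clock: 4.78
ee_pos: [0.6083, -0.1609, 0.0526]
eef_rot: [[-0.999, -0.003, 0.049], [-0.049, 0.0, -0.999], [0.003, -1.0, -0.0]]
force: [-0.0, 1.0, -0.3]
grip_width: 0.0001
```

Run:
```python
from rig import r
import cv2
print(r.get_state()['force'])
a=r.camera("scene")[170:370,240:440,::-1]; b=r.camera("top")[150:310,230:410,::-1]
cv2.imwrite("pics/sc1.png",cv2.hconcat([cv2.resize(a,(400,400)),cv2.resize(b,(400,400))]))
```

```text
[-0.04545847  0.98866054 -0.26202456]
```

View pics/sc1.png

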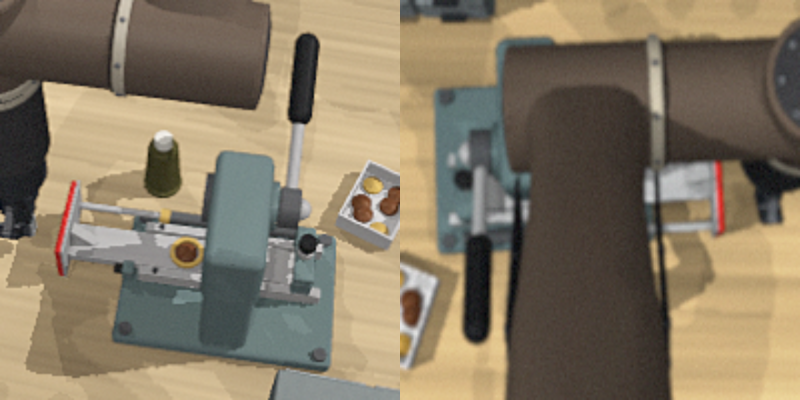

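The tips stand 30 mm outside the red plate. The arm's elbow tube hangs over the press, with its end at about (367,200) in scene and (280,190) in top, so I'll check its height before pushing.

Run:
```python
from h import *
import cv2
for z in (.25,.35,.45,.55,.65): print(z,ray("top",(279,190),z).round(3),ray("scene",(370,200),z).round(3))
a=r.camera("scene")[:,:,::-1];cv2.imwrite("pics/s2.png",a)
cv2.imwrite("pics/t2.png",r.camera("top")[:,:,::-1])
```

```text
0.25 [0.638 0.114 0.25 ] [0.461 0.09  0.25 ]
0.35 [0.616 0.103 0.35 ] [0.551 0.093 0.35 ]
0.45 [0.594 0.092 0.45 ] [0.641 0.095 0.45 ]
0.55 [0.571 0.082 0.55 ] [0.731 0.098 0.55 ]
0.65 [0.549 0.071 0.65 ] [0.821 0.1   0.65 ]
```

View pics/s2.png

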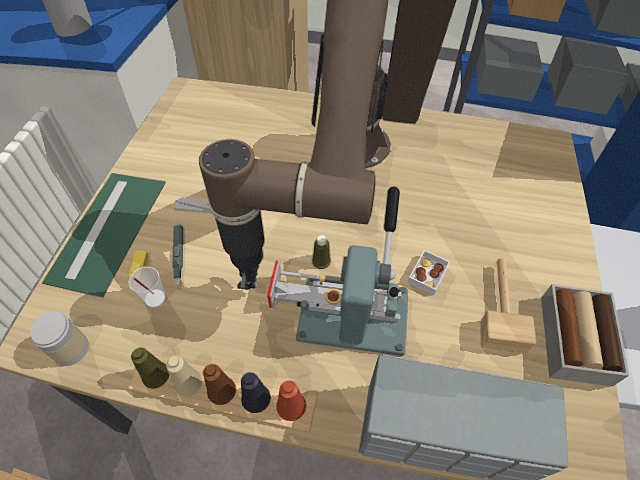

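View pics/t2.png

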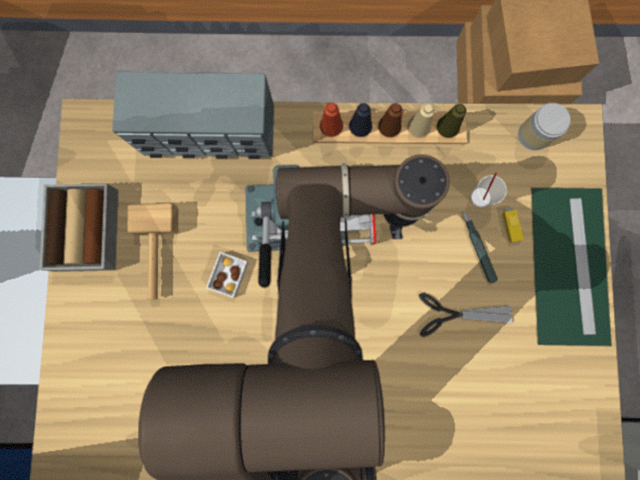

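Request:
arm_command --pt "0 0 -0.015" --pt "0 0 -0.024" --pt "0 0 -0.03" --pt "0 0 -0.03" --pt "0 0 -0.03" --roll '[0,0,0,0,0]'

```text
clock: 5.4
ee_pos: [0.6083, -0.1316, 0.0549]
eef_rot: [[-0.999, 0.001, 0.049], [-0.049, -0.0, -0.999], [-0.001, -1.0, 0.0]]
force: [-0.2, 0.1, -0.1]
grip_width: -0.0001
```

Request:
arm_command --pt "0 0 -0.002" --pt "0 0 -0.004" --pt "0 0 -0.004" --pt "0 0 -0.004" --roll '[0,0,0,0]'

```text
clock: 5.73
ee_pos: [0.6078, -0.1281, 0.0542]
eef_rot: [[-0.999, -0.0, 0.048], [-0.048, -0.0, -0.999], [0.0, -1.0, 0.0]]
force: [-0.5, 0.9, 0.0]
grip_width: -0.0001
```

Request:
arm_command --pt "0 0 -0.002" --pt "0 0 -0.004" --pt "0 0 -0.004" --pt "0 0 -0.004" --roll '[0,0,0,0]'

```text
clock: 6.07
ee_pos: [0.6076, -0.1243, 0.0543]
eef_rot: [[-0.999, -0.0, 0.048], [-0.048, -0.0, -0.999], [0.0, -1.0, 0.0]]
force: [0.3, -4.1, 0.2]
grip_width: -0.0002
```

Request:
arm_command --pt "0 0 -0.002" --pt "0 0 -0.004" --pt "0 0 -0.004" --pt "0 0 -0.004" --roll '[0,0,0,0]'

```text
clock: 6.4
ee_pos: [0.6074, -0.1202, 0.0543]
eef_rot: [[-0.999, -0.0, 0.048], [-0.048, -0.0, -0.999], [0.0, -1.0, 0.0]]
force: [0.3, -4.2, -0.7]
grip_width: 0.0005
```

Request:
arm_command --pt "0 0 -0.004" --pt "0 0 -0.008" --pt "0 0 -0.012" --pt "0 0 -0.016" --pt "0 0 -0.02" --pt "0 0 -0.024" --pt "0 0 -0.028" --pt "0 0 -0.032" --pt "0 0 -0.036" --pt "0 0 -0.04" --pt "0 0 -0.044" --pt "0 0 -0.048" --pt "0 0 -0.051" --pt "0 0 -0.054" --pt "0 0 -0.057" --pt "0 0 -0.06" --pt "0 0 -0.061" --pt "0 0 -0.061" --pt "0 0 -0.061" --roll '[0,0,0,0,0,0,0,0,0,0,0,0,0,0,0,0,0,0,0]'

```text
clock: 7.98
ee_pos: [0.6039, -0.0601, 0.0542]
eef_rot: [[-0.999, -0.001, 0.048], [-0.048, -0.001, -0.999], [0.001, -1.0, 0.001]]
force: [0.0, -9.0, 0.9]
grip_width: -0.0002
```

Run:
```python
from rig import r
import cv2
a=r.camera("scene")[170:370,240:440,::-1]
cv2.imwrite("pics/sc3.png",cv2.resize(a,(600,600),interpolation=2)); s=r.get_state(); print(s['force'],s['ee_pos'])
```

```text
[ 0.13907043 -9.5412033   0.09912226] [ 0.60389729 -0.06011579  0.05428008]
```

View pics/sc3.png

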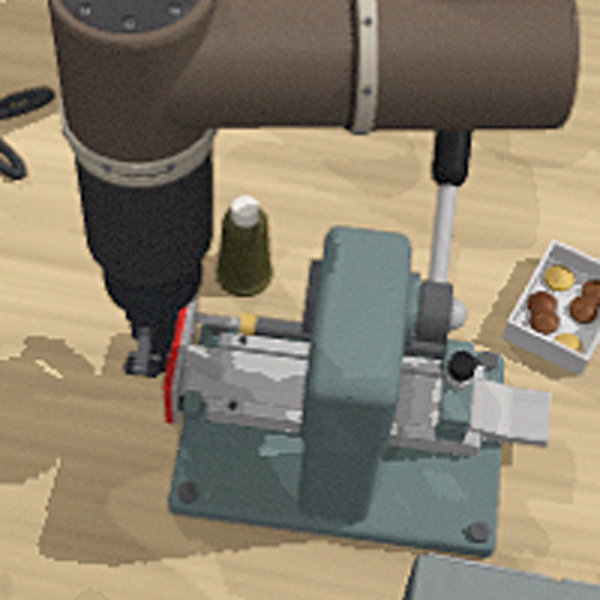

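The slide is in (plate at about (298,292), die under the head), and 9–9.5 N fits roughly 0.065–0.07 m. I'll ease off slowly.

Request:
arm_command --pt "0 0 0.002" --pt "0 0 0.004" --pt "0 0 0.006" --pt "0 0 0.008" --pt "0 0 0.01" --pt "0 0 0.012" --pt "0 0 0.014" --pt "0 0 0.018" --pt "0 0 0.025" --pt "0 0 0.035" --pt "0 0 0.045" --pt "0 0 0.055" --pt "0 0 0.06" --pt "0 0 0.06" --pt "0 0 0.06" --roll '[0,0,0,0,0,0,0,0,0,0,0,0,0,0,0]'

```text
clock: 9.28
ee_pos: [0.6073, -0.1196, 0.0542]
eef_rot: [[-0.999, -0.0, 0.047], [-0.047, 0.0, -0.999], [0.0, -1.0, -0.0]]
force: [0.4, -0.5, -0.1]
grip_width: 0.0
```

Run:
```python
from rig import r
import cv2
a=r.camera("scene")[170:370,240:440,::-1]
cv2.imwrite("pics/sc4.png",cv2.resize(a,(600,600),interpolation=2)); s=r.get_state(); print(s['force'],s['ee_pos'])
```

```text
[0.30766784 0.47526767 0.5799871 ] [ 0.60732968 -0.11920582  0.05423902]
```

View pics/sc4.png

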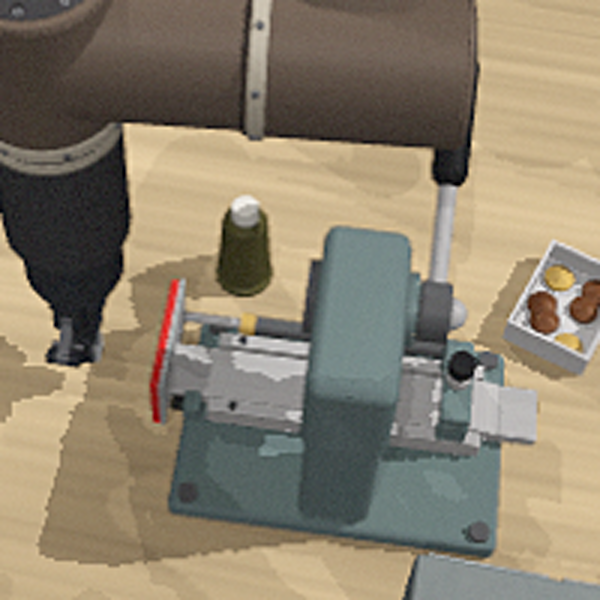

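The slide stayed in after release. Plate bottom corner positions in the crop are 90 → 155, against 168 when fully pushed, which gives about 0.055 m. Next I go up and over to the lever.

Request:
arm_command --pt "0 -0.04 0.005" --pt "0 -0.08 0.005" --pt "0 -0.12 0.005" --pt "0 -0.16 0.005" --pt "0 -0.2 0.005" --pt "0 -0.24 0.005" --pt "0 -0.28 0.005" --pt "0 -0.32 0.005" --pt "0 -0.345 0.005" --pt "0 -0.345 0.0" --pt "0.126 -0.345 -0.267" --pt "0.126 -0.345 -0.267" --pt "0.126 -0.345 -0.267" --pt "0.126 -0.345 -0.267" --pt "0.126 -0.345 -0.267" --pt "0.126 -0.345 -0.267" --pt "0.126 -0.345 -0.267" --pt "0.126 -0.345 -0.267" --pt "0.126 -0.345 -0.267" --pt "0.126 -0.345 -0.267" --roll '[0,0,0,0,0,0,0,0,0,0,0,0,0,0,0,0,0,0,0,0]'

```text
clock: 11.0
ee_pos: [0.4684, 0.1422, 0.3994]
eef_rot: [[-0.999, 0.0, 0.05], [-0.05, 0.0, -0.999], [-0.0, -1.0, -0.0]]
force: [-0.2, -0.7, 0.5]
grip_width: -0.0001
```

Run:
```python
from rig import r
import cv2
a=r.camera("scene")[100:400,200:500,::-1]
cv2.imwrite("pics/sc5.png",cv2.resize(a,(600,600),interpolation=2)); s=r.get_state(); print(s['force'],s['ee_pos'],s['clock'],s['q'])
```

```text
[-0.08991642 -0.56389406  0.13763718] [0.46877104 0.14153379 0.39929167] 11.05 [ 6.95749872e-01 -1.77864091e-02 -1.18750612e-01  7.51690458e-05
 -1.46985192e+00 -6.47195900e-01]
```

View pics/sc5.png

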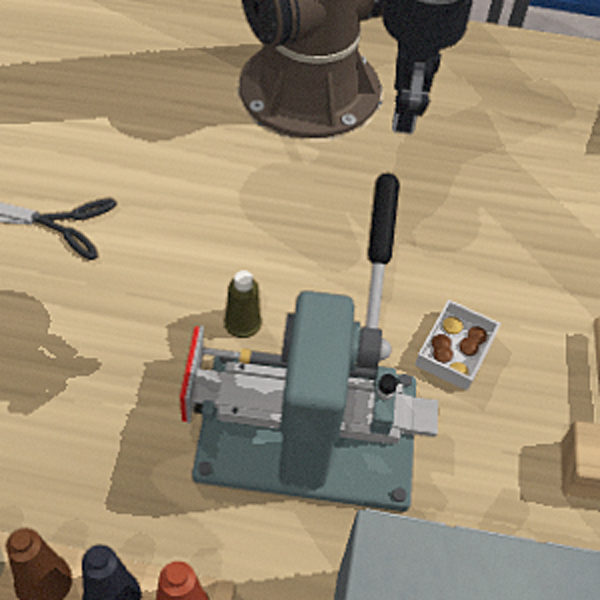

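Run:
```python
from h import *
print(proj("scene",[[.469,.141,.264],[.469,.141,.38],[.469,.141,.367]])); 
for z in(.24,.264): print(ray("scene",(392,209),z), ray("top",(264.6,265),z))
print(ray("scene",(402,164),.378))
```

```text
[[392.97568752 202.03170583]
 [400.83760834 163.71116728]
 [399.88623014 168.37789727]]
[0.46844696 0.14204327 0.24      ] [0.47240131 0.14262044 0.24      ]
[0.48953866 0.14104055 0.264     ] [0.47075199 0.13942602 0.264     ]
[0.46716808 0.14347072 0.378     ]
```

Request:
arm_command --pt "0 0.03 0" --pt "0 0.06 0" --pt "0 0.08 0" --pt "0 0.095 0" --pt "0 0.102 0" --pt "0 0.109 0" --pt "0 0.116 0" --pt "0 0.123 0" --pt "0 0.13 0" --pt "0 0.137 0" --pt "0 0.137 0" --roll '[0,0,0,0,0,0,0,0,0,0,0]'

```text
clock: 11.97
ee_pos: [0.4693, 0.1417, 0.2624]
eef_rot: [[-0.999, 0.001, 0.048], [-0.048, 0.001, -0.999], [-0.001, -1.0, -0.001]]
force: [1.1, 0.6, 4.7]
grip_width: 0.0
```

Run:
```python
from rig import r
import cv2
a=r.camera("scene")[100:400,200:500,::-1]
cv2.imwrite("pics/sc6.png",cv2.resize(a,(600,600),interpolation=2)); s=r.get_state(); print(s['force'],s['ee_pos'],s['clock'])
```

```text
[ 0.42208053 -0.35193783  5.38642893] [0.4696005  0.14181538 0.263094  ] 12.0167
```

View pics/sc6.png

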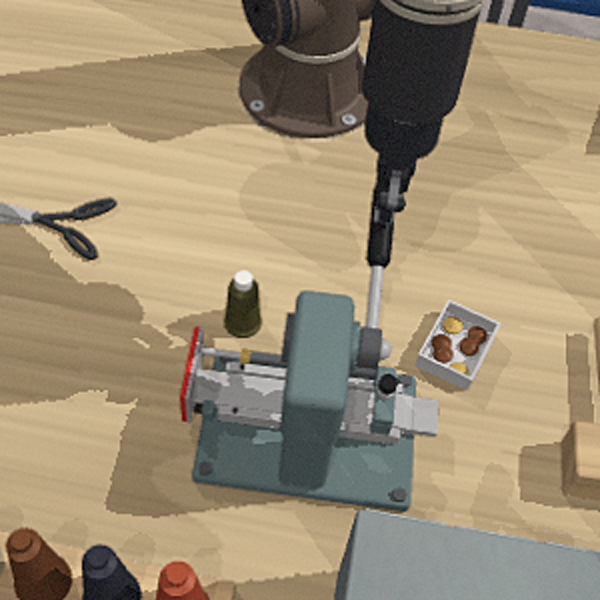

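The tips are on the grip with 5 N and the slide is still latched. I'll press further.

Request:
arm_command --pt "0 0.007 0" --pt "0 0.014 0" --pt "0 0.021 0" --pt "0 0.028 0" --pt "0 0.035 0" --pt "0 0.042 0" --pt "0 0.049 0" --pt "0 0.056 0" --pt "0 0.063 0" --pt "0 0.07 0" --pt "0 0.077 0" --pt "0 0.084 0" --pt "0 0.09 0" --pt "0 0.096 0" --pt "0 0.096 0" --pt "0 0.096 0" --roll '[0,0,0,0,0,0,0,0,0,0,0,0,0,0,0,0]'

```text
clock: 13.35
ee_pos: [0.4706, 0.1426, 0.1682]
eef_rot: [[-0.999, 0.004, 0.049], [-0.049, 0.002, -0.999], [-0.004, -1.0, -0.001]]
force: [0.7, 0.7, 9.7]
grip_width: -0.0002
```

Request:
arm_command --pt "0 0.003 0" --pt "0 0.006 0" --pt "0 0.006 0" --roll '[0,0,0]'

```text
clock: 13.6
ee_pos: [0.4707, 0.1427, 0.1621]
eef_rot: [[-0.999, 0.004, 0.049], [-0.049, 0.002, -0.999], [-0.004, -1.0, -0.002]]
force: [-0.6, 1.4, 10.8]
grip_width: 0.0002
```

Request:
arm_command --pt "0 0.002 0" --pt "0 0.004 0" --pt "0 0.004 0" --pt "0 0.004 0" --roll '[0,0,0,0]'

```text
clock: 13.93
ee_pos: [0.4709, 0.1428, 0.1585]
eef_rot: [[-0.999, 0.005, 0.049], [-0.049, 0.002, -0.999], [-0.005, -1.0, -0.002]]
force: [-0.0, 0.7, 10.3]
grip_width: -0.0
```

Run:
```python
from rig import r
import cv2
a=r.camera("scene")[150:350,250:450,::-1]
cv2.imwrite("pics/sc7.png",cv2.resize(a,(600,600),interpolation=2)); s=r.get_state(); print(s['force'],s['ee_pos'],s['clock'])
```

```text
[-0.12967428  0.6093522  10.13998813] [0.47084659 0.14279306 0.15853887] 13.9833
```

View pics/sc7.png

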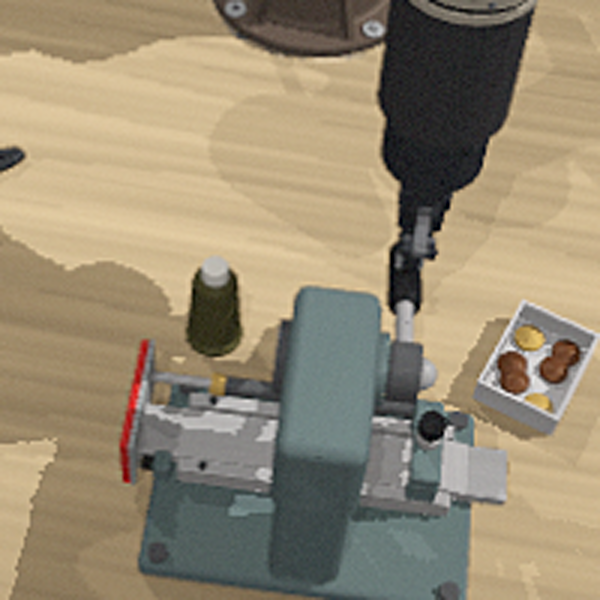

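Lever well down, with no stop felt yet. I'll go on in small steps until the force jumps.

Request:
arm_command --pt "0 0.002 0" --pt "0 0.003 0" --pt "0 0.003 0" --roll '[0,0,0]'

```text
clock: 14.23
ee_pos: [0.4712, 0.1429, 0.1557]
eef_rot: [[-0.999, 0.005, 0.049], [-0.049, 0.002, -0.999], [-0.005, -1.0, -0.002]]
force: [1.2, -0.9, 10.4]
grip_width: 0.0
```

Request:
arm_command --pt "0 0.002 0" --pt "0 0.003 0" --pt "0 0.003 0" --roll '[0,0,0]'

```text
clock: 14.48
ee_pos: [0.4718, 0.143, 0.1546]
eef_rot: [[-0.999, 0.007, 0.05], [-0.05, 0.002, -0.999], [-0.007, -1.0, -0.002]]
force: [-4.8, -1.9, 28.7]
grip_width: 0.0005
```

The force jumped to 29 N, so the lever is on its stop. I'll raise now, gently so that the lever follows, and then retreat high.

Request:
arm_command --pt "0 0 0" --pt "0 -0.01 0" --pt "0 -0.022 0" --pt "0 -0.034 0" --pt "0 -0.046 0" --pt "0 -0.058 0" --pt "0 -0.07 0" --pt "0 -0.082 0" --pt "0 -0.094 0" --pt "0 -0.106 0" --pt "0 -0.118 0" --pt "0 -0.13 0" --pt "0 -0.15 0" --pt "0 -0.18 0" --pt "0 -0.21 0" --pt "0 -0.24 0" --pt "0 -0.26 0" --pt "0 -0.26 0" --pt "0 -0.26 0" --roll '[0,0,0,0,0,0,0,0,0,0,0,0,0,0,0,0,0,0,0]'

```text
clock: 16.07
ee_pos: [0.469, 0.1419, 0.4116]
eef_rot: [[-0.999, 0.002, 0.048], [-0.048, 0.002, -0.999], [-0.002, -1.0, -0.002]]
force: [-0.7, 0.9, 0.4]
grip_width: 0.0002
```

Run:
```python
from rig import r
import cv2
a=r.camera("scene")[:,:,::-1]
cv2.imwrite("pics/sc8.png",a); cv2.imwrite("pics/sc8c.png",cv2.resize(a[170:370,240:440],(600,600),interpolation=2)); s=r.get_state(); print(s['force'],s['ee_pos'],s['clock'])
```

```text
[-0.0256278   0.08909886 -0.73529463] [0.46855847 0.14172486 0.41030057] 16.1167
```

View pics/sc8c.png

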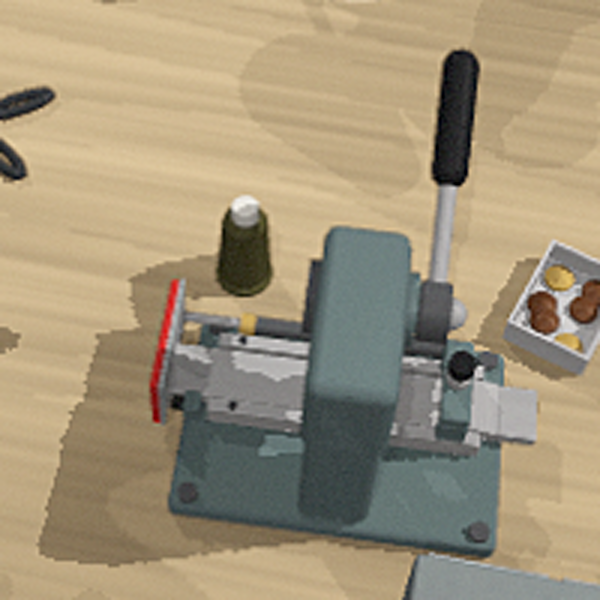

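View pics/sc8.png

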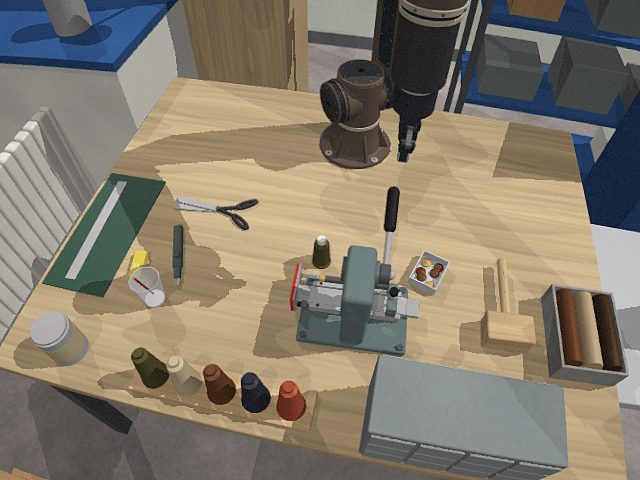

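The lever is back up, with the grip at (392,209) exactly as at the start. The slide is still latched (plate at about (298,288)), nothing else has moved and the tool is free.

```bash
python3 -c "
from rig import r
print(r.sign_off())"
```

```text
the job is handed in; nothing more can be done
None
```

The press cycle is done and handed in at about 16 s of the 51 s allowed.

- **Slide:** With the fingers shut, I pushed the red end plate on its outer face to about 0.065 m, where the force was 9–9.5 N. I then eased off, and it came back to about 0.055 m by the pictures and stayed there with the fingers clear.
- **Lever:** I pressed the black lever from above until the force jumped from 10 to 29 N, which I took as its stop. It followed the fingers back up.

In the last picture the lever is where it was at the start, the slide is still latched and the other things stand where they were. The tool is clear with about 0 N on it. I couldn't see the blank in the die because the press head hides it, and I judged the pin to be down only from the slide staying in. None of the checks I made failed or disagreed.

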